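# Load the honey check-weigher and hold its run pad

## Task

Load the check-weigher one jar at a time: first the shortest sample jar into the nest with one stud, then the middle-sized jar into the nest with two studs, then the tallest into the nest with three, each let go standing upright on its pocket's floor. Only then press the spring-loaded black run pad down until its top is level with the tops of the two posts beside it, never down to its stop, and finish while the robot is still holding it there. Do not tip a jar over, and leave the spare lid and the other things on the table alone.

Things in the scene. Friction and masses are not known exactly. Their poses are not given: they have to be found in the camera images.
- jar_short: the short honey sample jar: a closed round amber jar with a yellow lid, 42 mm across over its whole height (lid included), 60 mm tall, about 110 g (varies by a third). Stands upright on the table at the start, in the nearest row. Origin: centre of its underside, z up through the lid. The three jars look alike but for their height.
- jar_middle: the middle-sized honey sample jar: a closed round amber jar with a yellow lid, 42 mm across over its whole height (lid included), 80 mm tall, about 150 g (varies by a third). Stands upright on the table at the start, in the nearest row. Origin: centre of its underside, z up through the lid. The three jars look alike but for their height.
- jar_tall: the tall honey sample jar: a closed round amber jar with a yellow lid, 42 mm across over its whole height (lid included), 100 mm tall, about 190 g (varies by a third). Stands upright on the table at the start, in the nearest row. Origin: centre of its underside, z up through the lid. The three jars look alike but for their height.
- nest1_mouth (a point): mouth centre of the nest with one dark steel stud: a white fixed 70 x 70 mm block, top 34 mm above the table, with a round bevelled pocket 45 to 46 mm across, 20 mm deep (floor 14 mm above the table). Studs (8 mm wide, 4 mm high) stand on its top along the edge farther from the robot. Point lies in the top face's plane; y axis along the row of nests, x across it towards the studs, z up.
- nest2_mouth (a point): mouth centre of the nest with two dark steel studs: a white fixed 70 x 70 mm block, top 34 mm above the table, with a round bevelled pocket 45 to 46 mm across, 20 mm deep (floor 14 mm above the table). Studs (8 mm wide, 4 mm high) stand on its top along the edge farther from the robot. Point lies in the top face's plane; y axis along the row of nests, x across it towards the studs, z up.
- nest3_mouth (a point): mouth centre of the nest with three dark steel studs: a white fixed 70 x 70 mm block, top 34 mm above the table, with a round bevelled pocket 45 to 46 mm across, 20 mm deep (floor 14 mm above the table). Studs (8 mm wide, 4 mm high) stand on its top along the edge farther from the robot. Point lies in the top face's plane; y axis along the row of nests, x across it towards the studs, z up.
- carrier: flat fixed aluminium plate, 90 x 244 mm, 6 mm thick, that carries the three nests in a row, 76 mm apart; which nest stands where in the row changes. Origin: centre of its underside; y axis along the row, x across it away from the robot.
- pad (a joint): travel of the hold-to-run pad in m: 0 released, grows as it is pushed down, 0.030 at its bottom stop. A spring pushes it back up: 3 N to start, then 4 N for every 10 mm (9 N at half travel, 15 N at the stop); it springs up when let go. The weigher runs only in the middle position, 0.015.
- pad_top (a point): centre of the top face of the hold-to-run pad: a round black mushroom pad, 50 mm across and 14 mm thick, on a grey 76 x 94 mm housing 50 mm tall that stands at the left or the right of the table, between two upright steel posts. Released, its top is 98 mm above the table. The point moves down with the pad.
- post_tops (a point): fixed point on the pad's axis, level with the tops of the two 10 mm thick steel posts that stand 37 mm either side of it: 83 mm above the table, 15 mm below the released pad's top. Pad top level with the posts = middle position. y axis runs from post to post.
- spare_lid: bystander, leave alone: loose yellow lid, 60 mm across, 17 mm high, in the row of sample jars. Origin: centre of its underside.
- big_jar: bystander, leave alone: large closed honey jar, 72 mm across, 130 mm tall. Origin: centre of its underside.
- tape_roll: bystander, leave alone: brown ring of tape lying flat, 90 mm across, 48 mm high. Origin: centre of its underside.
- cup: bystander, leave alone: white plastic cup, 68 mm across, 70 mm tall. Origin: centre of its underside.
- spoon: bystander, leave alone: steel spoon, 160 mm long, lying on the table. Origin under its middle.
- label_stand: bystander, fixed: grey holder, 76 x 94 mm, with a stack of blank labels, 55 mm tall, standing at whichever side of the table the pad does not. Origin: centre of its underside.
There are look-alikes about, which are no part of the job. Leave any green or purple look-alike of the jar_tall alone.

How it is judged:
On the way, in this order (a step that is already met when the one before it is completed fails the run):
1. the short jar is seated and released in the nest with one stud (horizontal distance between jar_short and nest1_mouth below 0.005 m and z of jar_short in the frame of nest1_mouth below -0.0165 m and angle between jar_short's own z axis and vertical below 0.08 rad and contact force between the fingers and jar_short below 0.3 N), for 0.2 s.
2. the middle-sized jar is seated and released in the nest with two studs, the earlier ones still seated (all of step 1 and horizontal distance between jar_middle and nest2_mouth below 0.005 m and z of jar_middle in the frame of nest2_mouth below -0.0165 m and angle between jar_middle's own z axis and vertical below 0.08 rad and contact force between the fingers and jar_middle below 0.3 N), for 0.2 s.
3. the tall jar is seated and released in the nest with three studs, the earlier ones still seated (all of step 2 and horizontal distance between jar_tall and nest3_mouth below 0.005 m and z of jar_tall in the frame of nest3_mouth below -0.0165 m and angle between jar_tall's own z axis and vertical below 0.08 rad and contact force between the fingers and jar_tall below 0.3 N), for 0.2 s.
At the end, for the whole second after the job is handed in: Each jar stands released and at rest in its nest (within 5 mm of the axis, underside 16.5 mm or more below the top face, tilt under 0.08 rad), and the robot keeps the pad still with over 3 N at 10 to 20 mm of travel (top within 5 mm of the post tops) (all of step 3 and value of joint pad between 0.01 and 0.02 m and velocity of joint pad between -0.01 and 0.01 m/s and contact force between any of the fingers, the arm and pad above 3 N and linear speed of each of jar_short, jar_middle, jar_tall below 0.02 m/s); the arm keeps its last pose, push and grip.
It fails at once if the pad is pressed (more than 8 mm) before all three jars are in their nests (value of joint pad above 0.008 m and not (horizontal distance between jar_short and nest1_mouth below 0.005 m and z of jar_short in the frame of nest1_mouth below -0.0165 m and horizontal distance between jar_middle and nest2_mouth below 0.005 m and z of jar_middle in the frame of nest2_mouth below -0.0165 m and horizontal distance between jar_tall and nest3_mouth below 0.005 m and z of jar_tall in the frame of nest3_mouth below -0.0165 m)).
It fails at once if the pad is pushed down to its stop (past 27 of 30 mm) (value of joint pad above 0.027 m).
It fails at once if a sample jar is tipped over (angle between any of jar_short, jar_middle, jar_tall's own z axis and vertical above 1 rad).
It fails at once if the spare lid, large jar, tape roll, cup or spoon is knocked away (more than 30 mm) (distance of any of spare_lid, big_jar, tape_roll, cup, spoon from where it was at the start of the episode above 0.03 m).
It also fails if it takes over 72 s, if anything falls off the work surface, if the arm or the gripper's body presses on something with over 40 N, if the wrist force passes 120 N, or if a joint passes its speed limit or range.

## Robot

A 6-joint arm with a two-finger parallel gripper is mounted at the origin on the work surface. World frame = base frame: x ahead of the robot, y to its left, z up, the work surface at z = 0. Lengths are in m, angles in rad, forces in N, time in s.
With the tool pointing down it reaches from about 0.225 to 0.875 m from the base axis. Payload 3.4 kg.
Tool frame: the origin (TCP) lies at the very end of the fingers, on their centre line; the grasp point (between the pads) lies 19 mm behind it; z points along the fingers, x is the direction in which the jaws open and shut, and the axes are right-handed (so a half turn about z gives the same grasp; the last joint's range is limited). The gripper opens to 85 mm and grips with 20 to 120 N. Pads are 22 mm wide; open, the fingers measure 114 mm over their backs; the gripper's body (76 mm by 85 mm) begins 54 mm behind the grasp point. The pads swing forward as they close: fully open they stand 13 mm farther back than shut.
Start: joints at [-1.358, 0.276, 1.505, -0, 1.361, -0.121], TCP at [0.188, -0.543, 0.231] pointing down, gripper open.
Joint ranges: [-2.89, 2.89], [-0.75, 2.08], [0.22, 2.7], [-1.18, 4.32], [0.11, 2.71], [-2.7, 2.7]. Speed limits (rad/s): [2.57, 2.57, 3.14, 3.14, 3.14, 3.14].

## Interface

Orientations are given as a unit quaternion [w, x, y, z].
In Python, from rig import manip gives the robot as it stands.
- The arm moves only by the tool carry_out, never from a script. Its argument "series" is a list of rows, each a list of 2 entries, a list of its own where there are three numbers: the shift along the tool's x, y, z in mm, then the turn about the tool's z in degrees. A call has 1 to 10 rows; each row shifts and turns the pose as measured when the row begins, along the tool's axes as they then stand; what a row does not reach is not made up. A row lasts 1/12 s, in which the tool goes at most 41.7 mm and 7.16 degrees, less where a joint would pass 70% of its speed; a pose out of reach is approached as far as the arm can. A call is refused whole if a number of a shift passes 41.7 or a number of a turn 7.16, either way. A call with a gripper value outside its range is refused whole. "fingers" is the finger opening in mm, from 0 to 85.4, set as the call begins (left out, the last holds). The fingers move at their own pace and stop on an object; "squeeze" is the grip in N (left out, the last holds). Time passes only in rows, so rows that do not move let the fingers close. It gives the time, the measured TCP pose, the force and the opening at its end, in the units of the state.
- manip.get_state(): the state, without advancing time (a new reading comes with each control period).
- manip.get_image(name): name is "side" or "top"; returns a dict with "frame" (400x640x3 uint8, blue, green, red), "K" (3x3 intrinsics, pixels), "k1" (the pictures are not rectified: a ray, as slopes to the right and down, at radius r is drawn at 1 + k1 r^2 times it, then the intrinsics apply), "rvec" (rotation vector, rad) and "tvec" (3), from world to camera coordinates, as OpenCV has them. Camera axes: x right, y down, z forward; pixel columns grow to the right and rows downward; lengths in m; the calibration is good to about 2 mm. A picture is of the moment at which its call begins. There is no depth.
- manip.sign_off(): hands the job in, once; it reports no verdict.
The state is a dict: "clock": time; "qpos": joint angles; "qd": joint speeds; "effort": joint torques, N m; "position": TCP position; "ee_rot": TCP orientation; "contact_force": force on the tool from outside, world axes, zero at the start; "moment": the same for the moment, N m; "width": finger opening in m.
Only numpy, scipy, OpenCV 4.12 (cv2) and the standard library are available. Lean on these libraries where they do the work, as an engineer would, in place of code of your own. Each camera call takes 0.05 s, during which the arm holds its last target. There are 200 camera calls.

## Working session

There is one attempt and no reset: what is moved stays moved. The work goes in short steps, Python scripts to look and compute and a tool call to move; the robot and the scene stay as the last step left them, time stands still between calls to the robot, and variables do not carry over. Pictures are saved under pics/ and viewed, about 8 in all and at most 12, crops included, and the job is handed in when it is done.

Besides the shell and the picture viewer there is one more tool, called after "Request:" by a JSON object that holds its "fn" and its "kwargs", one argument or row to a line. carry_out: Moves the arm, as the interface text tells. Its arguments: {"type":"object","properties":{"series":{"type":"array","items":{"type":"array"}},"fingers":{"type":"number"},"squeeze":{"type":"number"}},"required":["series"]}

```bash
mkdir -p pics
cat > h.py <<'E'
import numpy as np, cv2, os
from rig import manip
def grab(n,fn=None):
    d=manip.get_image(n)
    if fn: cv2.imwrite('pics/'+fn,d['frame'])
    np.save('pics/%s.npy'%n,d,allow_pickle=True); return d
def load(n): return np.load('pics/%s.npy'%n,allow_pickle=True).item()
def ray(d,u,v):
    K=np.array(d['K']);k1=d['k1']
    x=(u-K[0,2])/K[0,0];y=(v-K[1,2])/K[1,1]
    rd=np.hypot(x,y);r=rd
    for _ in range(30): r=rd/(1+k1*r*r)
    s=r/rd if rd>0 else 1
    R,_=cv2.Rodrigues(np.array(d['rvec'],float));t=np.array(d['tvec'],float).ravel()
    return -R.T@t, R.T@np.array([x*s,y*s,1])
def onz(d,u,v,z):
    o,w=ray(d,u,v); return o+w*(z-o[2])/w[2]
def proj(d,P):
    R,_=cv2.Rodrigues(np.array(d['rvec'],float));p=R@np.array(P,float)+np.array(d['tvec'],float).ravel()
    x,y=p[0]/p[2],p[1]/p[2];f=1+d['k1']*(x*x+y*y);K=np.array(d['K'])
    return np.array([K[0,0]*x*f+K[0,2],K[1,1]*y*f+K[1,2]])
E
python3 - <<'E'
from h import *
for n in('top','side'):
    d=grab(n,n+'0.png'); o,w=ray(d,320,200); print(n,o.round(3),w.round(3),d['K'][0][0],d['k1'])
print(manip.get_state())
E
```

```text
top [ 0.402 -0.022  1.358] [ 0.09   0.027 -0.996] 466.57113353590506 0.03201282729744473
side [0.191 0.725 0.884] [ 0.289 -0.652 -0.701] 416.41309700327196 0.024176112354281614
{'clock': 0.1, 'qpos': array([-1.35801299e+00,  2.76496044e-01,  1.50601161e+00, -7.59163304e-06,
        1.36073250e+00, -1.20963525e-01]), 'qd': array([-2.36702270e-03, -2.03928048e-03, -3.37088904e-03,  8.89817901e-04,
       -1.72627976e-05, -5.25920420e-04]), 'effort': array([ 9.18817786e-04, -4.17700696e+01, -2.46404725e+01, -1.22145611e-04,
        5.81893066e-03,  1.50216692e-05]), 'position': array([ 0.18826991, -0.54278745,  0.23054457]), 'ee_rot': array([-5.52392424e-04,  8.14734938e-01, -5.79832996e-01, -6.11100542e-04]), 'contact_force': array([ 0.3549128 ,  0.1245748 , -1.12566253]), 'moment': array([0.00165222, 0.01490609, 0.0354534 ]), 'width': 0.0849579117509436}
```

View pics/top0.png

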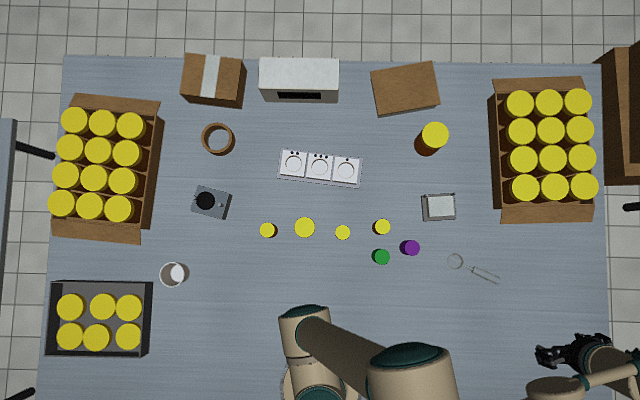

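View pics/side0.png

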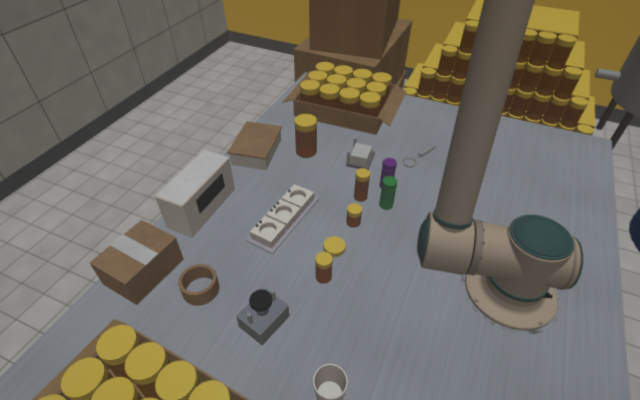

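The top view shows the jars at about (267,230), (343,232) and (382,227), with the lid at (305,227). The nests are at (293,164), (320,167) and (346,171), and the pad is at (206,201). In the side view the jars read middle (324,267), short (354,215) and tall (362,185). Next I'll zoom in and measure.

Run:
```python
from h import *
t=load('top');s=load('side')
a=cv2.resize(t['frame'][140:195,265:375],None,fx=7,fy=7,interpolation=cv2.INTER_CUBIC)
b=cv2.resize(s['frame'][280:350,225:300],None,fx=3,fy=3,interpolation=cv2.INTER_CUBIC)
c=np.zeros((600,770,3),np.uint8);c[:385]=a;c[390:600,:225]=b
e=cv2.resize(t['frame'][180:222,185:237],None,fx=5,fy=5,interpolation=cv2.INTER_CUBIC);c[390:600,300:560]=e
cv2.imwrite('pics/crop.png',c)
def ell(d,box,hs=(20,35)):
    x0,y0,x1,y1=box;h=cv2.cvtColor(d['frame'],cv2.COLOR_BGR2HSV)[y0:y1,x0:x1]
    m=((h[...,0]>=hs[0])&(h[...,0]<=hs[1])&(h[...,1]>120)&(h[...,2]>110)).astype(np.uint8)
    cs,_=cv2.findContours(m,cv2.RETR_EXTERNAL,cv2.CHAIN_APPROX_NONE);k=max(cs,key=cv2.contourArea)
    M=cv2.moments(k);return np.array([M['m10']/M['m00']+x0,M['m01']/M['m00']+y0]),cv2.contourArea(k)
for n,z,box in(('mid',.08,(255,218,282,242)),('short',.06,(332,222,354,242)),('tall',.1,(370,215,394,238)),('lid',.017,(290,212,320,240)),('big',.13,(415,118,455,150))):
    c,A=ell(t,box);p=onz(t,*c,z);print(n,c.round(1),A,p.round(4),'side proj',proj(s,p).round(1))
for n,uv in(('green',(381,257)),('purple',(411,248))): print(n,onz(t,*uv,.1).round(3))
print('spoon',onz(t,455,261,0).round(3),'tape',onz(t,217,138,.048).round(3),'cup',onz(t,174,272,.07).round(3),'label',onz(t,438,207,.055).round(3))
# nest block: white mask
g=t['frame'];x0,y0,x1,y1=265,140,375,195
m=(g[y0:y1,x0:x1].min(2)>185).astype(np.uint8)
cs,_=cv2.findContours(m,cv2.RETR_EXTERNAL,cv2.CHAIN_APPROX_NONE)
for k in cs:
    if cv2.contourArea(k)>150: 
        r=cv2.minAreaRect(k+np.array([x0,y0]));print(r); print([onz(t,*q,.034).round(4)[:2] for q in cv2.boxPoints(r)], onz(t,*r[0],.034).round(4))
# pad black
x0,y0,x1,y1=190,183,225,220
h=g[y0:y1,x0:x1];m=(h.max(2)<45).astype(np.uint8)
cs,_=cv2.findContours(m,cv2.RETR_EXTERNAL,cv2.CHAIN_APPROX_NONE);k=max(cs,key=cv2.contourArea)
r=cv2.fitEllipse(k+np.array([x0,y0]));print('pad',r,onz(t,*r[0],.098).round(4))
```

```text
mid [266.7 229.5] 159.5 [0.4327 0.1571 0.08  ] side proj [323.6 258.4]
short [342.1 232. ] 156.0 [ 0.4314 -0.0497  0.06  ] side proj [354.2 208.6]
tall [382.2 226. ] 164.0 [ 0.4492 -0.1563  0.1   ] side proj [362.6 172.9]
lid [304.1 226.9] 312.0 [0.4443 0.0586 0.017 ] side proj [334.3 244.6]
big [434.9 134.4] 522.0 [ 0.6952 -0.2896  0.13  ] side proj [305.3 120. ]
green [ 0.367 -0.154  0.1  ]
purple [ 0.393 -0.234  0.1  ]
spoon [ 0.358 -0.376  0.   ] tape [0.691 0.313 0.048] cup [0.311 0.408 0.07 ] label [ 0.508 -0.315  0.055]
((345.3846130371094, 169.423095703125), (24.186771392822266, 23.814666748046875), 7.125016689300537)
[array([ 0.5804, -0.0181]), array([ 0.6491, -0.025 ]), array([ 0.6418, -0.094 ]), array([ 0.5733, -0.0868])] [ 0.6111 -0.056   0.034 ]
((319.0692443847656, 165.9461669921875), (24.1867733001709, 23.69063377380371), 7.125016689300537)
[array([0.589 , 0.0575]), array([0.6574, 0.0509]), array([ 0.6501, -0.0183]), array([ 0.5818, -0.0115])] [0.6195 0.0196 0.034 ]
((292.7846374511719, 162.72308349609375), (24.0627384185791, 24.0627384185791), 7.125016689300537)
[array([0.5961, 0.1331]), array([0.6657, 0.1267]), array([0.6584, 0.0576]), array([0.589 , 0.0643])] [0.6272 0.0954 0.034 ]
pad ((205.15103149414062, 200.30662536621094), (16.97471046447754, 17.99698257446289), 95.49688720703125) [0.5077 0.3249 0.098 ]
```

View pics/crop.png

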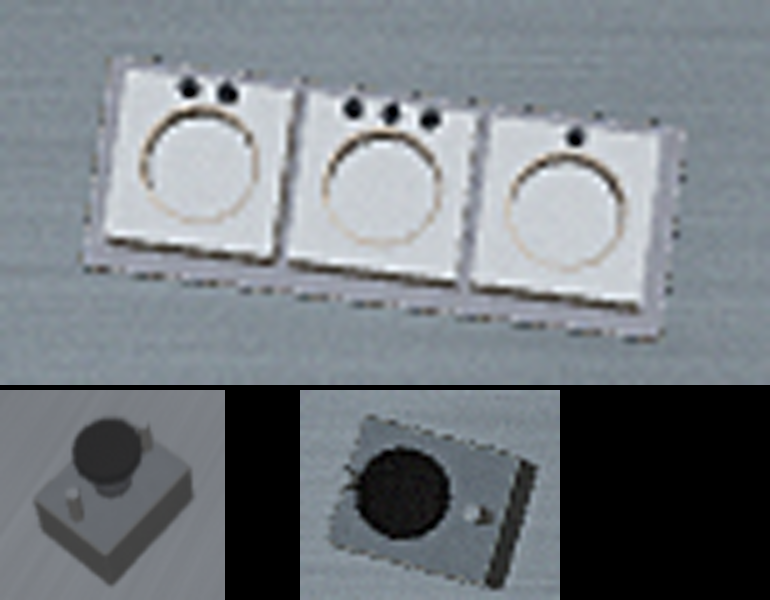

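The nests, from left (+y) to right, have two, three and one studs. Next I'll cross-check the jar positions laterally in the side view and plan the first move.

```bash
cat >> h.py <<'E'
def jarmask(d):
    h=cv2.cvtColor(d['frame'],cv2.COLOR_BGR2HSV)
    return ((h[...,0]>=4)&(h[...,0]<=35)&(h[...,1]>105)).astype(np.uint8)
def lateral(d,box,P,zs):
    """side view: offset (m) of seen jar axis from axis at P, along image-right; per height"""
    x0,y0,x1,y1=box;m=jarmask(d);out=[]
    o,w=ray(d,*proj(d,P)); L=np.array([-w[1],w[0],0]);L/=np.linalg.norm(L)
    R,_=cv2.Rodrigues(np.array(d['rvec'],float)); L*=np.sign((R@L)[0])
    for z in zs:
        Q=np.array([P[0],P[1],z]);q=proj(d,Q);q2=proj(d,Q+.01*L);v=int(round(q[1]))
        c=np.where(m[v,x0:x1])[0]
        if len(c)<6: continue
        mid=(c.min()+c.max())/2+x0
        out.append(((mid-q[0])/(q2[0]-q[0])*10,c.max()-c.min()+1))
    return L,np.array(out)
def go(p,yaw):
    s=manip.get_state();w,x,y,z=s['ee_rot']
    from scipy.spatial.transform import Rotation as Ro
    R=Ro.from_quat([x,y,z,w]).as_matrix();d=R.T@(np.array(p)-s['position'])*1000
    a=np.degrees(np.arctan2(R[1,0],R[0,0]));t=-((yaw-a+180)%360-180)
    print('t',round(s['clock'],2),'pos',s['position'].round(4),'yaw',round(a,2),'tilt',R[2].round(4),'w',round(s['width'],4),'F',np.round(s['contact_force'],1))
    # shift expressed in the axes after the turn
    Rf=R@Ro.from_euler('z',t,degrees=True).as_matrix();print('shift now',d.round(1),'turn',round(t,2),'shift after turn',(Rf.T@(np.array(p)-s['position'])*1000).round(1))
E
python3 - <<'E'
from h import *
s=load('side')
for n,P,box,H in(('mid',(.4327,.1571,0),(310,245,340,290),.08),('short',(.4314,-.0497,0),(343,200,366,230),.06),('tall',(.4492,-.1563,0),(350,165,374,203),.1)):
    L,o=lateral(s,box,P,np.arange(.012,H-.015,.006));print(n,L.round(2),np.median(o,0).round(2),o[:,0].round(1))
# nests in side: white tops
g=s['frame'];x0,y0,x1,y1=240,175,330,260
for thr in (165,180):
    m=(g[y0:y1,x0:x1].min(2)>thr).astype(np.uint8);cs,_=cv2.findContours(m,cv2.RETR_EXTERNAL,cv2.CHAIN_APPROX_NONE)
    for k in cs:
        if cv2.contourArea(k)>60:print(thr,cv2.contourArea(k),cv2.minAreaRect(k+np.array([x0,y0])))
C=[(.6111,-.056),(.6195,.0196),(.6272,.0954)]
a=np.array([.994,-.106]);b=np.array([.106,.994])
for c in C:
    print([proj(s,[*(np.array(c)+35*i/1000*a+35*j/1000*b),.034]).round(1).tolist() for i,j in((-1,-1),(1,-1),(1,1),(-1,1),(0,0))])
c=cv2.resize(g[y0:y1,x0:x1],None,fx=8,fy=6.6667,interpolation=cv2.INTER_CUBIC);cv2.imwrite('pics/sn.png',c)
go([.4314,-.0497,.16],-6.1)
E
```

```text
mid [-0.92 -0.39 -0.  ] [1.0e-02 1.3e+01] [-0.7 -0.8 -0.8 -0.9  1.5  0.2  0.1  0.1  0. ]
short [-0.96 -0.3  -0.  ] [ 0.04 11.  ] [-0.4 -2.2  1.7  1.3 -0.5  0.5]
tall [-0.96 -0.28 -0.  ] [ 0.32 10.5 ] [ 0.6  0.1  2.4  0.5  0.  -0.4]
165 158.5 ((267.1000061035156, 227.8000030517578), (25.043960571289062, 19.230182647705078), 26.56505012512207)
165 108.5 ((285.57757568359375, 211.81893920898438), (18.776823043823242, 17.33245086669922), 23.198591232299805)
165 116.0 ((297.4741516113281, 194.56036376953125), (23.635160446166992, 15.888080596923828), 23.198591232299805)
[[313.6, 192.3], [293.8, 184.2], [280.8, 198.1], [301.1, 206.8], [297.3, 195.2]]
[[299.8, 208.0], [279.5, 199.3], [265.5, 214.3], [286.2, 223.7], [282.8, 211.1]]
[[285.1, 225.2], [264.3, 215.7], [249.1, 232.0], [270.3, 242.2], [267.2, 228.5]]
t 0.1 pos [ 0.1883 -0.5428  0.2305] yaw -70.88 tilt [-1.6e-03 -2.0e-04 -1.0e+00] w 0.085 F [ 0.4  0.1 -1.1]
shift now [-386.1 -391.2   71.3] turn -64.78 shift after turn [ 189.4 -516.    71.3]
```

View pics/sn.png

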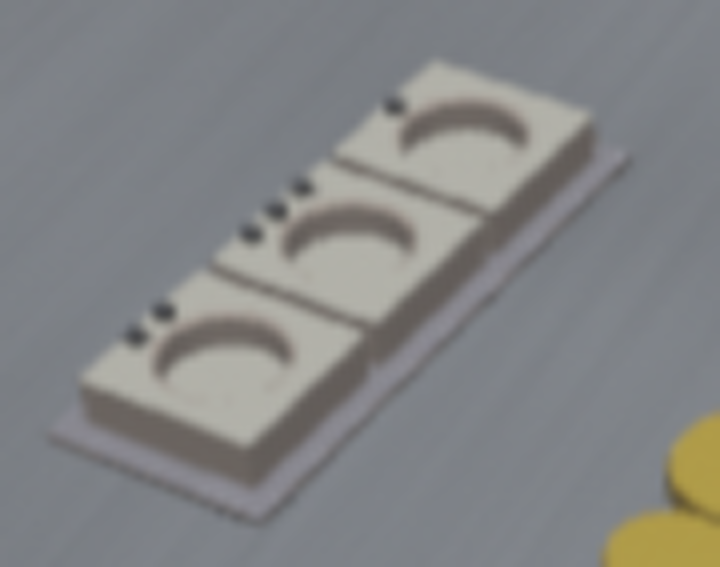

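The side crop agrees with the top-derived nest corners to about 0.5 px: near corner about (270.6,241.8) against a predicted (270.3,242.2). Now I'll move.

Request:
{"fn": "carry_out", "kwargs": {
  "series": [
    [[0,0,0],-6.5],
    [[0,0,0],-6.5],
    [[0,0,0],-6.5],
    [[0,0,0],-6.5],
    [[0,0,0],-6.5],
    [[0,0,0],-6.5],
    [[0,0,0],-6.5],
    [[0,0,0],-6.5],
    [[0,0,0],-6.5],
    [[0,0,0],-6.5]
  ],
  "fingers": 64,
  "squeeze": 30
}}

```text
clock: 0.93
position: [0.1875, -0.5393, 0.2249]
ee_rot: [-0.007, 1.0, -0.024, -0.002]
contact_force: [0.3, -0.7, 0.1]
width: 0.064
```

Request:
{"fn": "carry_out", "kwargs": {
  "series": [
    [[14,-38,0],0],
    [[14,-38,0],0],
    [[14,-38,0],0],
    [[14,-38,0],0],
    [[14,-38,0],0],
    [[14,-38,0],0],
    [[14,-38,0],0],
    [[14,-38,0],0],
    [[14,-38,0],0],
    [[14,-38,0],0]
  ]
}}

```text
clock: 1.77
position: [0.3445, -0.1619, 0.2232]
ee_rot: [-0.008, 1.0, -0.03, -0.003]
contact_force: [0.6, -0.7, 0.3]
width: 0.0644
```

```bash
python3 -c "
from h import *
go([.4314,-.0497,.15],-6.1)"
```

```text
t 1.77 pos [ 0.3445 -0.1619  0.2232] yaw -3.4 tilt [-0.0067 -0.0157 -0.9999] w 0.0644 F [ 0.6 -0.7  0.3]
shift now [  80.6 -116.    74.5] turn 2.7 shift after turn [  75.1 -119.7   74.5]
```

Request:
{"fn": "carry_out", "kwargs": {
  "series": [
    [[0,0,0],2.7],
    [[19,-30,0],0],
    [[19,-30,0],0],
    [[19,-30,18],0],
    [[19,-30,18],0],
    [[0,0,18],0],
    [[0,0,18],0],
    [[0,0,0],0]
  ]
}}

```text
clock: 2.43
position: [0.4378, -0.0332, 0.1508]
ee_rot: [-0.009, 0.999, -0.048, -0.0]
contact_force: [-0.7, -0.3, 0.5]
width: 0.0638
```

```bash
python3 -c "
from h import *
go([.4314,-.0497,.030],-6.1)"
```

```text
t 2.43 pos [ 0.4378 -0.0332  0.1508] yaw -5.51 tilt [-0.0015 -0.0178 -0.9998] w 0.0638 F [-0.7 -0.3  0.5]
shift now [ -4.6  19.1 120.5] turn 0.59 shift after turn [ -4.4  19.2 120.5]
```

Request:
{"fn": "carry_out", "kwargs": {
  "series": [
    [[-4.4,17,0],0.6],
    [[0,0,0],0],
    [[0,0,0],0]
  ]
}}

```text
clock: 2.68
position: [0.4308, -0.0492, 0.1501]
ee_rot: [-0.01, 0.999, -0.053, -0.002]
contact_force: [0.2, 0.4, -1.0]
width: 0.0642
```

```bash
python3 -c "
from h import *
go([.4314,-.0497,.030],-6.1)"
```

```text
t 2.68 pos [ 0.4308 -0.0492  0.1501] yaw -6.05 tilt [-0.0053 -0.0188 -0.9998] w 0.0642 F [ 0.2  0.4 -1. ]
shift now [  1.3   2.6 120.1] turn 0.05 shift after turn [  1.3   2.6 120.1]
```

Request:
{"fn": "carry_out", "kwargs": {
  "series": [
    [[0.3,0.6,28],0],
    [[0.3,0.6,28],0],
    [[0.3,0.6,28],0],
    [[0.3,0.6,20],0],
    [[0,0,10],0],
    [[0,0,0],0],
    [[0,0,0],0]
  ]
}}

```text
clock: 3.27
position: [0.4389, -0.0524, 0.0391]
ee_rot: [-0.008, 0.998, -0.056, 0.006]
contact_force: [0.3, -1.2, 1.1]
width: 0.064
```

```bash
python3 -c "
from h import *
go([.4314,-.0497,.030],-6.1)"
```

```text
t 3.27 pos [ 0.4389 -0.0524  0.0391] yaw -6.45 tilt [ 0.0119 -0.0173 -0.9998] w 0.064 F [ 0.3 -1.2  1.1]
shift now [-7.8 -1.7  9.1] turn -0.35 shift after turn [-7.8 -1.7  9.1]
```

Request:
{"fn": "carry_out", "kwargs": {
  "series": [
    [[-7.6,-1.7,4],-0.3],
    [[0,0,5],0],
    [[0,0,0],0]
  ]
}}

```text
clock: 3.52
position: [0.4335, -0.0502, 0.0322]
ee_rot: [-0.008, 0.998, -0.054, 0.009]
contact_force: [0.1, -0.2, 0.6]
width: 0.0644
```

```bash
python3 -c "
from h import *
go([.4314,-.0497,.030],-6.1)"
```

```text
t 3.52 pos [ 0.4335 -0.0502  0.0322] yaw -6.17 tilt [ 0.018  -0.0164 -0.9997] w 0.0644 F [ 0.1 -0.2  0.6]
shift now [-2.1 -0.3  2.2] turn -0.07 shift after turn [-2.1 -0.3  2.2]
```

Request:
{"fn": "carry_out", "kwargs": {
  "series": [
    [[-2.1,0,2],0],
    [[0,0,0],0],
    [[0,0,0],0],
    [[0,0,0],0],
    [[0,0,0],0],
    [[0,0,0],0]
  ],
  "fingers": 30,
  "squeeze": 30
}}

```text
clock: 4.02
position: [0.4319, -0.05, 0.0315]
ee_rot: [-0.007, 0.998, -0.054, 0.011]
contact_force: [-0.2, -0.0, -1.9]
width: 0.0414
```

```bash
python3 -c "
from h import *
go([.4314,-.0497,.030],-6.1)"
```

```text
t 4.02 pos [ 0.4319 -0.05    0.0315] yaw -6.16 tilt [ 0.0214 -0.0159 -0.9996] w 0.0414 F [-0.2 -0.  -1.9]
shift now [-0.6 -0.3  1.5] turn -0.06 shift after turn [-0.6 -0.3  1.5]
```

Request:
{"fn": "carry_out", "kwargs": {
  "series": [
    [[0,0,-10],0],
    [[0,0,-20],0],
    [[0,0,-20],0],
    [[0,0,-10],0],
    [[0,0,0],0]
  ]
}}

```text
clock: 4.43
position: [0.4291, -0.0505, 0.0923]
ee_rot: [-0.008, 0.998, -0.054, 0.008]
contact_force: [0.1, -0.4, -0.9]
width: 0.0412
```

```bash
python3 -c "
from h import *
go([.6111,-.0563,.09],-6.1)"
```

```text
t 4.43 pos [ 0.4291 -0.0505  0.0923] yaw -6.17 tilt [ 0.016  -0.0168 -0.9997] w 0.0412 F [ 0.1 -0.4 -0.9]
shift now [181.5 -13.7   5.5] turn -0.07 shift after turn [181.5 -13.5   5.5]
```

Request:
{"fn": "carry_out", "kwargs": {
  "series": [
    [[15,-1,0],0],
    [[25,-2,0],0],
    [[30,-2.5,0.7],0],
    [[30,-2.5,0.8],0],
    [[30,-2,0.7],0],
    [[25,-2,0],0],
    [[15,-1,0],0],
    [[0,0,0],0],
    [[0,0,0],0]
  ]
}}

```text
clock: 5.18
position: [0.6015, -0.0544, 0.0841]
ee_rot: [-0.009, 0.998, -0.054, 0.003]
contact_force: [-0.4, 0.6, -2.5]
width: 0.0413
```

```bash
python3 -c "
from h import *
go([.6111,-.0563,.08],-6.1)"
```

```text
t 5.18 pos [ 0.6015 -0.0544  0.0841] yaw -6.19 tilt [ 0.0056 -0.018  -0.9998] w 0.0413 F [-0.4  0.6 -2.5]
shift now [9.7 0.9 4.1] turn -0.09 shift after turn [9.7 0.9 4.1]
```

Request:
{"fn": "carry_out", "kwargs": {
  "series": [
    [[9.5,1,0],0],
    [[0,0,0],0],
    [[0,0,0],0]
  ]
}}

```text
clock: 5.43
position: [0.6075, -0.0561, 0.082]
ee_rot: [-0.009, 0.998, -0.054, 0.0]
contact_force: [0.7, -0.2, -1.4]
width: 0.0417
```

```bash
python3 -c "
from h import *
go([.6111,-.0563,.07],-6.1)
s=grab('side');g=s['frame'][130:230,250:350];cv2.imwrite('pics/s1.png',cv2.resize(g,None,fx=6,fy=6,interpolation=cv2.INTER_CUBIC))
p=manip.get_state()['position'];L,o=lateral(s,(275,150,325,215),(p[0],p[1],0),np.arange(.05,.085,.004));print(L,o.round(1))
"
```

```text
t 5.43 pos [ 0.6075 -0.0561  0.082 ] yaw -6.19 tilt [-0.001  -0.0184 -0.9998] w 0.0417 F [ 0.7 -0.2 -1.4]
shift now [ 3.6  0.  12. ] turn -0.09 shift after turn [ 3.6  0.1 12. ]
[-0.88240315 -0.47049409 -0.        ] [[ 0.8 10. ]
 [ 1.  10. ]
 [ 1.1 12. ]
 [ 1.2 10. ]
 [-0.1  9. ]
 [ 0.   7. ]
 [-1.3  8. ]
 [-2.6  9. ]
 [-1.  10. ]]
```

View pics/s1.png

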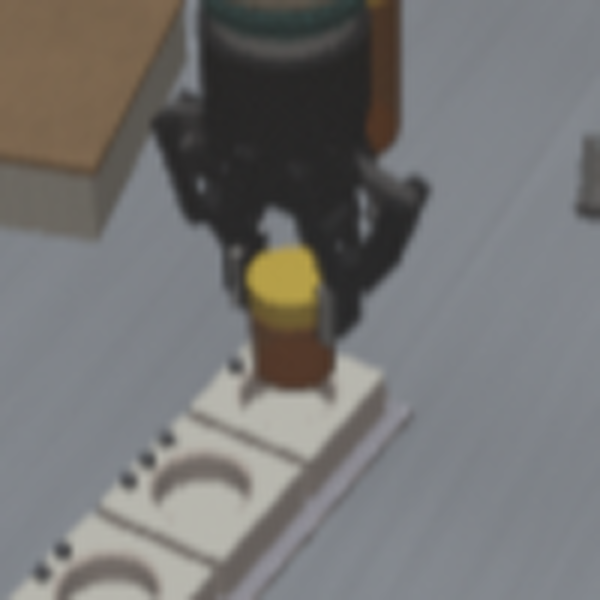

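Request:
{"fn": "carry_out", "kwargs": {
  "series": [
    [[3.2,0.3,4],0],
    [[0.4,0,4],0],
    [[0,0,4],0],
    [[0,0,0],0]
  ]
}}

```text
clock: 5.82
position: [0.6098, -0.0567, 0.0698]
ee_rot: [-0.009, 0.998, -0.054, 0.0]
contact_force: [-0.8, 0.1, -2.2]
width: 0.0412
```

```bash
python3 -c "
from h import *
go([.6111,-.0563,.0465],-6.1)"
```

```text
t 5.82 pos [ 0.6098 -0.0567  0.0698] yaw -6.22 tilt [-4.000e-04 -1.820e-02 -9.998e-01] w 0.0412 F [-0.8  0.1 -2.2]
shift now [ 1.3 -0.1 23.4] turn -0.12 shift after turn [ 1.3 -0.1 23.4]
```

Request:
{"fn": "carry_out", "kwargs": {
  "series": [
    [[1.1,0,3],0],
    [[0.3,0,4],0],
    [[0,0,4],0],
    [[0,0,0],0]
  ]
}}

```text
clock: 6.15
position: [0.6108, -0.0565, 0.0575]
ee_rot: [-0.009, 0.998, -0.054, -0.0]
contact_force: [1.0, -0.2, -2.2]
width: 0.0413
```

```bash
python3 -c "
from h import *
go([.6111,-.0563,.0465],-6.1)"
```

```text
t 6.15 pos [ 0.6108 -0.0565  0.0575] yaw -6.22 tilt [-0.001  -0.0183 -0.9998] w 0.0413 F [ 1.  -0.2 -2.2]
shift now [ 0.3 -0.  11. ] turn -0.12 shift after turn [ 0.3 -0.  11. ]
```

Jar is 8 mm into the pocket with no contact force.

Request:
{"fn": "carry_out", "kwargs": {
  "series": [
    [[0.2,0,4],0],
    [[0,0,4],0],
    [[0,0,2.5],0],
    [[0,0,0],0]
  ]
}}

```text
clock: 6.48
position: [0.6109, -0.0563, 0.0456]
ee_rot: [-0.009, 0.998, -0.054, -0.0]
contact_force: [0.5, 0.5, -1.8]
width: 0.0416
```

```bash
python3 -c "
from h import *
go([.6111,-.0563,.0455],-6.1)"
```

```text
t 6.48 pos [ 0.6109 -0.0563  0.0456] yaw -6.22 tilt [-0.0015 -0.0184 -0.9998] w 0.0416 F [ 0.5  0.5 -1.8]
shift now [0.2 0.  0.1] turn -0.12 shift after turn [0.2 0.  0.1]
```

Request:
{"fn": "carry_out", "kwargs": {
  "series": [
    [[0,0,1],0],
    [[0,0,0],0]
  ]
}}

```text
clock: 6.65
position: [0.6113, -0.0563, 0.045]
ee_rot: [-0.009, 0.998, -0.054, 0.0]
contact_force: [0.2, -0.7, -1.0]
width: 0.041
```

Request:
{"fn": "carry_out", "kwargs": {
  "series": [
    [[0,0,0],0],
    [[0,0,0],0],
    [[0,0,0],0],
    [[0,0,0],0]
  ],
  "fingers": 64
}}

```text
clock: 6.98
position: [0.6124, -0.0565, 0.046]
ee_rot: [-0.009, 0.998, -0.054, 0.001]
contact_force: [0.1, -0.1, -0.5]
width: 0.0638
```

Request:
{"fn": "carry_out", "kwargs": {
  "series": [
    [[0,0,-8],0],
    [[0,0,-20],0],
    [[0,0,-30],0],
    [[0,0,-30],0],
    [[0,0,-20],0],
    [[0,0,0],0]
  ]
}}

```text
clock: 7.48
position: [0.6108, -0.0583, 0.1591]
ee_rot: [-0.009, 0.998, -0.054, -0.001]
contact_force: [1.2, -0.0, 0.7]
width: 0.0634
```

```bash
python3 -c "
from h import *
go([.4327,.1571,.15],-6.1)"
```

```text
t 7.48 pos [ 0.6108 -0.0583  0.1591] yaw -6.23 tilt [-0.002  -0.0185 -0.9998] w 0.0634 F [ 1.2 -0.   0.7]
shift now [-200.4 -194.6   13.1] turn -0.13 shift after turn [-200.  -195.1   13.1]
```

Request:
{"fn": "carry_out", "kwargs": {
  "series": [
    [[-15,-15,0],0],
    [[-27,-26,1],0],
    [[-27,-26,1],0],
    [[-27,-26,1],0],
    [[-27,-26,1],0],
    [[-27,-26,1],0],
    [[-25,-24,1],0],
    [[-15,-14,1],0],
    [[0,0,0],0],
    [[0,0,0],0]
  ]
}}

```text
clock: 8.32
position: [0.4345, 0.1492, 0.1525]
ee_rot: [-0.008, 0.998, -0.057, 0.002]
contact_force: [0.7, -0.6, -0.6]
width: 0.064
```

```bash
python3 -c "
from h import *
go([.4327,.1571,.12],-6.1)
t=grab('top');g=t['frame'][135:200,260:380];cv2.imwrite('pics/t1.png',cv2.resize(g,None,fx=6,fy=6,interpolation=cv2.INTER_CUBIC))
h=cv2.cvtColor(t['frame'],cv2.COLOR_BGR2HSV);m=((h[...,0]>=20)&(h[...,0]<=35)&(h[...,1]>120)&(h[...,2]>110)).astype(np.uint8);m[:,:330]=0;m[:,362:]=0;m[:150]=0;m[195:]=0
M=cv2.moments(m,True);c=(M['m10']/M['m00'],M['m01']/M['m00']);print(M['m00'],c,onz(t,*c,.074))
"
```

```text
t 8.32 pos [0.4345 0.1492 0.1525] yaw -6.5 tilt [ 0.0032 -0.0164 -0.9999] w 0.064 F [ 0.7 -0.6 -0.6]
shift now [-2.8 -7.2 32.6] turn -0.4 shift after turn [-2.7 -7.2 32.6]
169.0 (345.8639053254438, 167.6508875739645) [ 0.60977416 -0.05621538  0.074     ]
```

View pics/t1.png

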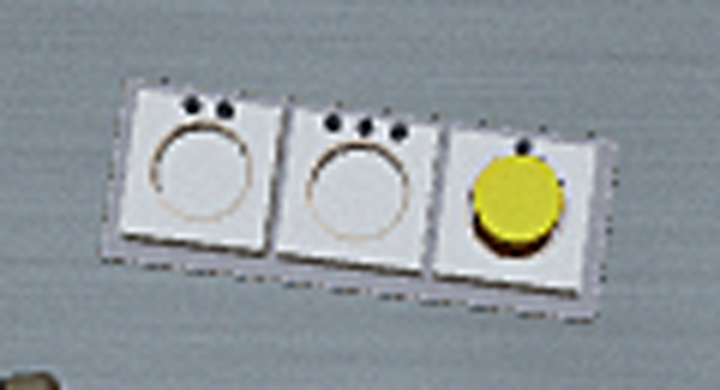

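The short jar sits in the one-stud nest, with its lid measured about 1.3 mm from the nest centre. Next is the middle jar.

Request:
{"fn": "carry_out", "kwargs": {
  "series": [
    [[-2.5,-7,10],0],
    [[0,0,20],0],
    [[0,0,0],0],
    [[0,0,0],0]
  ]
}}

```text
clock: 8.7
position: [0.4382, 0.154, 0.1227]
ee_rot: [-0.008, 0.998, -0.059, 0.005]
contact_force: [0.3, -0.8, 0.8]
width: 0.0637
```

```bash
python3 -c "
from h import *
go([.4327,.1571,.045],-6.1)"
```

```text
t 8.7 pos [0.4382 0.154  0.1227] yaw -6.76 tilt [ 0.0081 -0.0161 -0.9998] w 0.0637 F [ 0.3 -0.8  0.8]
shift now [-6.5 -1.2 77.6] turn -0.66 shift after turn [-6.5 -1.2 77.6]
```

Request:
{"fn": "carry_out", "kwargs": {
  "series": [
    [[-6,-2,0],-0.6],
    [[-1,0,15],0],
    [[-1.5,0,20],0],
    [[-1.5,0,20],0],
    [[-1,0,12],0],
    [[0,0,0],0],
    [[0,0,0],0]
  ]
}}

```text
clock: 9.28
position: [0.435, 0.1563, 0.059]
ee_rot: [-0.009, 0.998, -0.056, 0.01]
contact_force: [-0.1, -0.5, 0.6]
width: 0.0642
```

```bash
python3 -c "
from h import *
go([.4327,.1571,.045],-6.1)"
```

```text
t 9.28 pos [0.435  0.1563 0.059 ] yaw -6.38 tilt [ 0.0192 -0.0186 -0.9996] w 0.0642 F [-0.1 -0.5  0.6]
shift now [-2.7 -0.3 13.9] turn -0.28 shift after turn [-2.7 -0.3 13.9]
```

Request:
{"fn": "carry_out", "kwargs": {
  "series": [
    [[-2.7,-0.6,6],-0.3],
    [[-0.5,0,7],0],
    [[0,0,0],0],
    [[0,0,0],0]
  ]
}}

```text
clock: 9.62
position: [0.4348, 0.1577, 0.0479]
ee_rot: [-0.009, 0.998, -0.053, 0.013]
contact_force: [0.3, 0.2, -0.1]
width: 0.064
```

```bash
python3 -c "
from h import *
go([.4327,.1571,.045],-6.1)"
```

```text
t 9.62 pos [0.4348 0.1577 0.0479] yaw -6.08 tilt [ 0.0254 -0.0203 -0.9995] w 0.064 F [ 0.3  0.2 -0.1]
shift now [-2.1  0.8  2.9] turn 0.02 shift after turn [-2.1  0.8  2.9]
```

Request:
{"fn": "carry_out", "kwargs": {
  "series": [
    [[-2.2,0.7,1.5],0],
    [[0,0,0],0],
    [[0,0,0],0],
    [[0,0,0],0],
    [[0,0,0],0],
    [[0,0,0],0]
  ],
  "fingers": 30
}}

```text
clock: 10.12
position: [0.4329, 0.1573, 0.047]
ee_rot: [-0.01, 0.998, -0.053, 0.014]
contact_force: [0.4, 0.2, -0.8]
width: 0.0415
```

```bash
python3 -c "
from h import *
go([.6272,.0954,.11],-6.1)"
```

```text
t 10.12 pos [0.4329 0.1573 0.047 ] yaw -6.06 tilt [ 0.0272 -0.0207 -0.9994] w 0.0415 F [ 0.4  0.2 -0.8]
shift now [201.4  39.9 -58.3] turn 0.04 shift after turn [201.4  39.7 -58.3]
```

Request:
{"fn": "carry_out", "kwargs": {
  "series": [
    [[0,0,-10],0],
    [[0,0,-20],0],
    [[0,0,-20],0],
    [[0,0,-10],0],
    [[0,0,0],0]
  ]
}}

```text
clock: 10.53
position: [0.4289, 0.1558, 0.1073]
ee_rot: [-0.009, 0.999, -0.053, 0.011]
contact_force: [0.0, 0.5, -1.8]
width: 0.0414
```

```bash
python3 -c "
from h import *
go([.6272,.0952,.105],-6.1)"
```

```text
t 10.53 pos [0.4289 0.1558 0.1073] yaw -6.06 tilt [ 0.0205 -0.0188 -0.9996] w 0.0414 F [ 0.   0.5 -1.8]
shift now [203.5  39.4   5.8] turn 0.04 shift after turn [203.6  39.3   5.8]
```

Request:
{"fn": "carry_out", "kwargs": {
  "series": [
    [[15,3,0],0],
    [[28,5.5,0],0],
    [[33,6.5,0.5],0],
    [[33,6.5,0.5],0],
    [[33,6.5,0.5],0],
    [[33,6.5,0],0],
    [[18,4,0],0],
    [[9,0,0],0],
    [[0,0,0],0],
    [[0,0,0],0]
  ]
}}

```text
clock: 11.37
position: [0.6276, 0.0927, 0.0974]
ee_rot: [-0.008, 0.999, -0.052, 0.004]
contact_force: [-0.0, -0.6, -1.1]
width: 0.0413
```

```bash
python3 -c "
from h import *
go([.6272,.0952,.09],-6.1)"
```

```text
t 11.37 pos [0.6276 0.0927 0.0974] yaw -5.99 tilt [ 0.0066 -0.0165 -0.9998] w 0.0413 F [-0.  -0.6 -1.1]
shift now [-0.7 -2.4  7.5] turn 0.11 shift after turn [-0.7 -2.4  7.5]
```

Request:
{"fn": "carry_out", "kwargs": {
  "series": [
    [[-0.7,-2.5,3],0],
    [[0,0,4],0],
    [[0,0,0],0],
    [[0,0,0],0]
  ]
}}

```text
clock: 11.7
position: [0.622, 0.0967, 0.0876]
ee_rot: [-0.008, 0.999, -0.052, 0.0]
contact_force: [-0.2, 0.4, -2.3]
width: 0.0415
```

```bash
python3 -c "
from h import *
go([.6272,.0952,.0615],-6.1)"
```

```text
t 11.7 pos [0.622  0.0967 0.0876] yaw -5.91 tilt [-7.000e-04 -1.600e-02 -9.999e-01] w 0.0415 F [-0.2  0.4 -2.3]
shift now [ 5.4  1.4 26.1] turn 0.19 shift after turn [ 5.4  1.4 26.1]
```

Request:
{"fn": "carry_out", "kwargs": {
  "series": [
    [[4.5,1,0],0.2],
    [[0,0,0],0],
    [[0,0,0],0]
  ]
}}

```text
clock: 11.95
position: [0.6251, 0.096, 0.088]
ee_rot: [-0.008, 0.999, -0.053, -0.0]
contact_force: [0.4, 0.4, -2.1]
width: 0.0412
```

```bash
python3 -c "
from h import *
go([.6272,.0952,.0615],-6.1)"
```

```text
t 11.95 pos [0.6251 0.096  0.088 ] yaw -6.05 tilt [-0.0014 -0.0159 -0.9999] w 0.0412 F [ 0.4  0.4 -2.1]
shift now [ 2.2  1.  26.5] turn 0.05 shift after turn [ 2.2  1.  26.5]
```

Request:
{"fn": "carry_out", "kwargs": {
  "series": [
    [[2,0.8,2],0],
    [[0.4,0,3],0],
    [[0,0,0],0]
  ]
}}

```text
clock: 12.2
position: [0.6281, 0.095, 0.0835]
ee_rot: [-0.008, 0.999, -0.053, 0.001]
contact_force: [-0.2, 0.2, -1.6]
width: 0.0414
```

```bash
python3 -c "
from h import *
go([.6272,.0952,.0615],-6.1)"
```

```text
t 12.2 pos [0.6281 0.095  0.0835] yaw -6.05 tilt [ 5.000e-04 -1.620e-02 -9.999e-01] w 0.0414 F [-0.2  0.2 -1.6]
shift now [-1.   0.2 22. ] turn 0.05 shift after turn [-1.   0.2 22. ]
```

Request:
{"fn": "carry_out", "kwargs": {
  "series": [
    [[-0.9,0.2,3],0],
    [[0,0,3.5],0],
    [[0,0,4],0],
    [[0,0,0],0]
  ]
}}

```text
clock: 12.53
position: [0.6271, 0.0949, 0.0717]
ee_rot: [-0.008, 0.999, -0.053, 0.001]
contact_force: [0.3, 0.4, -0.8]
width: 0.0411
```

```bash
python3 -c "
from h import *
go([.6272,.0952,.0615],-6.1)"
```

```text
t 12.53 pos [0.6271 0.0949 0.0717] yaw -6.07 tilt [ 3.000e-04 -1.610e-02 -9.999e-01] w 0.0411 F [ 0.3  0.4 -0.8]
shift now [ 0.  -0.2 10.2] turn 0.03 shift after turn [ 0.  -0.2 10.2]
```

Request:
{"fn": "carry_out", "kwargs": {
  "series": [
    [[0,0,4],0],
    [[0,0,4],0],
    [[0,0,2.5],0],
    [[0,0,0.5],0],
    [[0,0,0],0]
  ]
}}

```text
clock: 12.95
position: [0.6275, 0.0949, 0.0608]
ee_rot: [-0.008, 0.999, -0.053, 0.001]
contact_force: [-0.0, -0.3, -1.9]
width: 0.0412
```

```bash
python3 -c "
from h import *
go([.6272,.0952,.061],-6.1)"
```

```text
t 12.95 pos [0.6275 0.0949 0.0608] yaw -6.06 tilt [ 0.0011 -0.0159 -0.9999] w 0.0412 F [-0.  -0.3 -1.9]
shift now [-0.4 -0.3 -0.2] turn 0.04 shift after turn [-0.4 -0.3 -0.2]
```

Request:
{"fn": "carry_out", "kwargs": {
  "series": [
    [[0,0,1],0],
    [[0,0,0],0]
  ]
}}

```text
clock: 13.12
position: [0.6278, 0.0947, 0.0609]
ee_rot: [-0.008, 0.999, -0.053, 0.002]
contact_force: [-0.5, -1.0, -1.6]
width: 0.0414
```

Request:
{"fn": "carry_out", "kwargs": {
  "series": [
    [[0,0,0],0],
    [[0,0,0],0],
    [[0,0,0],0],
    [[0,0,0],0]
  ],
  "fingers": 64
}}

```text
clock: 13.45
position: [0.6286, 0.0949, 0.0609]
ee_rot: [-0.008, 0.999, -0.053, 0.002]
contact_force: [0.0, 0.8, -0.0]
width: 0.0641
```

Request:
{"fn": "carry_out", "kwargs": {
  "series": [
    [[0,0,-8],0],
    [[0,0,-20],0],
    [[0,0,-30],0],
    [[0,0,-35],0],
    [[0,0,-20],0],
    [[0,0,0],0]
  ]
}}

```text
clock: 13.95
position: [0.6266, 0.093, 0.1778]
ee_rot: [-0.008, 0.999, -0.053, -0.001]
contact_force: [1.0, 1.1, 0.5]
width: 0.064
```

```bash
python3 -c "
from h import *
go([.4492,-.1563,.17],-6.1)"
```

```text
t 13.95 pos [0.6266 0.093  0.1778] yaw -6.05 tilt [-0.0019 -0.0154 -0.9999] w 0.064 F [1.  1.1 0.5]
shift now [-150.1  266.8    4. ] turn 0.05 shift after turn [-149.9  266.9    4. ]
```

Request:
{"fn": "carry_out", "kwargs": {
  "series": [
    [[-9,16,0],0],
    [[-18,32,0],0],
    [[-18,33,0],0],
    [[-18,33,0],0],
    [[-18,33,0],0],
    [[-18,33,0],0],
    [[-18,33,0],0],
    [[-16,28,0],0],
    [[-10,16,0],0],
    [[0,0,0],0]
  ]
}}

```text
clock: 14.78
position: [0.441, -0.1567, 0.1658]
ee_rot: [-0.008, 0.999, -0.049, -0.006]
contact_force: [-0.7, 0.7, -0.9]
width: 0.0639
```

Request:
{"fn": "carry_out", "kwargs": {
  "series": [
    [[0,0,0],0],
    [[0,0,0],0]
  ]
}}

```text
clock: 14.95
position: [0.4384, -0.157, 0.1644]
ee_rot: [-0.009, 0.999, -0.052, -0.007]
contact_force: [-1.5, -0.3, 0.3]
width: 0.0637
```

```bash
python3 -c "
from h import *
go([.4492,-.1563,.14],-6.1)
t=grab('top')
h=cv2.cvtColor(t['frame'],cv2.COLOR_BGR2HSV);M0=((h[...,0]>=20)&(h[...,0]<=35)&(h[...,1]>120)&(h[...,2]>110)).astype(np.uint8)
for a,b,z in((275,308,.094),(330,362,.074)):
    m=M0.copy();m[:,:a]=0;m[:,b:]=0;m[:145]=0;m[195:]=0
    M=cv2.moments(m,True);c=(M['m10']/M['m00'],M['m01']/M['m00']);print(M['m00'],c,onz(t,*c,z))
"
```

```text
t 14.95 pos [ 0.4384 -0.157   0.1644] yaw -5.9 tilt [-0.0149 -0.0179 -0.9997] w 0.0637 F [-1.5 -0.3  0.3]
shift now [11.  -1.4 24.3] turn 0.2 shift after turn [11.  -1.4 24.3]
175.0 (291.3828571428571, 159.34857142857143) [0.62629889 0.0942505  0.094     ]
169.0 (345.8639053254438, 167.6508875739645) [ 0.60977416 -0.05621538  0.074     ]
```

Request:
{"fn": "carry_out", "kwargs": {
  "series": [
    [[10,-1,8],0],
    [[-1,0,16],0],
    [[0,0,0],0],
    [[0,0,0],0]
  ]
}}

```text
clock: 15.33
position: [0.4522, -0.1533, 0.1385]
ee_rot: [-0.01, 0.999, -0.049, -0.005]
contact_force: [-0.6, 0.4, 0.7]
width: 0.064
```

```bash
python3 -c "
from h import *
go([.4492,-.1563,.06],-6.1)"
```

```text
t 15.33 pos [ 0.4522 -0.1533  0.1385] yaw -5.57 tilt [-0.0118 -0.0187 -0.9998] w 0.064 F [-0.6  0.4  0.7]
shift now [-1.8  4.7 78.5] turn 0.53 shift after turn [-1.8  4.7 78.5]
```

Request:
{"fn": "carry_out", "kwargs": {
  "series": [
    [[-2,3,0],0.5],
    [[-1,0.5,12],0],
    [[-1,0.5,15],0],
    [[-1,0,15],0],
    [[-1,0,10],0],
    [[0,0,0],0],
    [[0,0,0],0]
  ]
}}

```text
clock: 15.92
position: [0.4512, -0.1556, 0.0875]
ee_rot: [-0.008, 0.999, -0.051, -0.002]
contact_force: [-0.1, -0.4, -0.2]
width: 0.0641
```

```bash
python3 -c "
from h import *
go([.4492,-.1563,.06],-6.1)"
```

```text
t 15.92 pos [ 0.4512 -0.1556  0.0875] yaw -5.85 tilt [-0.0046 -0.0159 -0.9999] w 0.0641 F [-0.1 -0.4 -0.2]
shift now [-1.8  1.4 27.5] turn 0.25 shift after turn [-1.8  1.4 27.5]
```

Request:
{"fn": "carry_out", "kwargs": {
  "series": [
    [[-2,0.9,8],0.2],
    [[-1,0,12],0],
    [[-0.5,0,7],0],
    [[0,0,0],0],
    [[0,0,0],0]
  ]
}}

```text
clock: 16.33
position: [0.4504, -0.1571, 0.0619]
ee_rot: [-0.006, 0.999, -0.053, 0.001]
contact_force: [0.5, -0.9, 0.4]
width: 0.0641
```

```bash
python3 -c "
from h import *
go([.4492,-.1563,.06],-6.1)"
```

```text
t 16.33 pos [ 0.4504 -0.1571  0.0619] yaw -6.06 tilt [ 0.002  -0.0131 -0.9999] w 0.0641 F [ 0.5 -0.9  0.4]
shift now [-1.3 -0.7  1.9] turn 0.04 shift after turn [-1.3 -0.7  1.9]
```

Request:
{"fn": "carry_out", "kwargs": {
  "series": [
    [[-1.2,-0.7,1],0],
    [[0,0,0],0],
    [[0,0,0],0],
    [[0,0,0],0],
    [[0,0,0],0],
    [[0,0,0],0]
  ],
  "fingers": 30
}}

```text
clock: 16.83
position: [0.4496, -0.1565, 0.0619]
ee_rot: [-0.006, 0.999, -0.053, 0.002]
contact_force: [0.1, 0.5, -2.9]
width: 0.0412
```

```bash
python3 -c "
from h import *
go([.6195,.0194,.12],-6.1)"
```

```text
t 16.83 pos [ 0.4496 -0.1565  0.0619] yaw -6.06 tilt [ 0.0036 -0.0125 -0.9999] w 0.0412 F [ 0.1  0.5 -2.9]
shift now [ 150.6 -193.5  -55.2] turn 0.04 shift after turn [ 150.4 -193.6  -55.2]
```

Request:
{"fn": "carry_out", "kwargs": {
  "series": [
    [[0,0,-10],0],
    [[0,0,-20],0],
    [[0,0,-20],0],
    [[0,0,-10],0],
    [[0,0,0],0]
  ]
}}

```text
clock: 17.25
position: [0.4474, -0.1562, 0.1223]
ee_rot: [-0.007, 0.999, -0.053, -0.001]
contact_force: [0.1, -0.1, -3.3]
width: 0.041
```

```bash
python3 -c "
from h import *
go([.6195,.0194,.12],-6.1)"
```

```text
t 17.25 pos [ 0.4474 -0.1562  0.1223] yaw -6.06 tilt [-0.0024 -0.0148 -0.9999] w 0.041 F [ 0.1 -0.1 -3.3]
shift now [ 152.6 -192.8    4.8] turn 0.04 shift after turn [ 152.5 -192.9    4.8]
```

Request:
{"fn": "carry_out", "kwargs": {
  "series": [
    [[0,-15,0],0],
    [[0,-28,-1],0],
    [[0,-32,-1],0],
    [[0,-32,-1],0],
    [[0,-32,-1],0],
    [[0,-28,-1],0],
    [[0,-15,0],0],
    [[0,0,0],0],
    [[0,0,0],0]
  ]
}}

```text
clock: 18.0
position: [0.4659, 0.0307, 0.1249]
ee_rot: [-0.007, 0.998, -0.055, -0.002]
contact_force: [0.2, -0.3, -2.8]
width: 0.0411
```

```bash
python3 -c "
from h import *
go([.6195,.0194,.12],-6.1)"
```

```text
t 18.0 pos [0.4659 0.0307 0.1249] yaw -6.3 tilt [-0.0057 -0.0131 -0.9999] w 0.0411 F [ 0.2 -0.3 -2.8]
shift now [154.   -5.6   4.1] turn -0.2 shift after turn [154.   -5.1   4.1]
```

Request:
{"fn": "carry_out", "kwargs": {
  "series": [
    [[12,-0.5,0],-0.2],
    [[22,-1,0],0],
    [[26,-1,0],0],
    [[26,-1,0],0],
    [[26,-1,0],0],
    [[20,-1,0],0],
    [[12,0,0],0],
    [[4,0,0],0],
    [[0,0,0],0],
    [[0,0,0],0]
  ]
}}

```text
clock: 18.83
position: [0.624, 0.0057, 0.1167]
ee_rot: [-0.004, 0.998, -0.059, -0.004]
contact_force: [0.8, 0.8, -2.6]
width: 0.0415
```

```bash
python3 -c "
from h import *
go([.6195,.0194,.105],-6.1)"
```

```text
t 18.83 pos [0.624  0.0057 0.1167] yaw -6.72 tilt [-0.009  -0.0077 -0.9999] w 0.0415 F [ 0.8  0.8 -2.6]
shift now [ -5.9 -13.   11.9] turn -0.62 shift after turn [ -5.8 -13.   11.9]
```

Request:
{"fn": "carry_out", "kwargs": {
  "series": [
    [[-3,-7,2],-0.3],
    [[0,-4.5,3],-0.3],
    [[0,0,0],0],
    [[0,0,0],0]
  ]
}}

```text
clock: 19.17
position: [0.6183, 0.0179, 0.1108]
ee_rot: [-0.004, 0.999, -0.054, -0.006]
contact_force: [0.7, 0.3, -1.6]
width: 0.0412
```

```bash
python3 -c "
from h import *
go([.6195,.0194,.102],-6.1)"
```

```text
t 19.17 pos [0.6183 0.0179 0.1108] yaw -6.15 tilt [-0.0133 -0.0077 -0.9999] w 0.0412 F [ 0.7  0.3 -1.6]
shift now [ 1.2 -1.5  8.8] turn -0.05 shift after turn [ 1.2 -1.5  8.8]
```

Request:
{"fn": "carry_out", "kwargs": {
  "series": [
    [[1,-1.3,2],0],
    [[0,0,3],0],
    [[0,0,3],0],
    [[0,0,0],0],
    [[0,0,0],0]
  ]
}}

```text
clock: 19.58
position: [0.6181, 0.0205, 0.1028]
ee_rot: [-0.004, 0.999, -0.053, -0.006]
contact_force: [0.7, -0.6, -1.8]
width: 0.0413
```

```bash
python3 -c "
from h import *
go([.6195,.0194,.076],-6.1)"
```

```text
t 19.58 pos [0.6181 0.0205 0.1028] yaw -6.04 tilt [-0.0131 -0.0076 -0.9999] w 0.0413 F [ 0.7 -0.6 -1.8]
shift now [ 1.9  1.2 26.7] turn 0.06 shift after turn [ 1.9  1.2 26.7]
```

Request:
{"fn": "carry_out", "kwargs": {
  "series": [
    [[2.2,1,1],0],
    [[0.3,0.2,2],0],
    [[0,0,0],0],
    [[0,0,0],0]
  ]
}}

```text
clock: 19.92
position: [0.621, 0.0186, 0.0994]
ee_rot: [-0.004, 0.999, -0.053, -0.006]
contact_force: [0.1, 0.1, -2.2]
width: 0.0411
```

```bash
python3 -c "
from h import *
go([.6202,.0192,.076],-6.1)"
```

```text
t 19.92 pos [0.621  0.0186 0.0994] yaw -6.05 tilt [-0.0126 -0.0074 -0.9999] w 0.0411 F [ 0.1  0.1 -2.2]
shift now [-0.6 -0.3 23.5] turn 0.05 shift after turn [-0.6 -0.3 23.5]
```

Request:
{"fn": "carry_out", "kwargs": {
  "series": [
    [[-0.5,-0.4,3],0],
    [[0,0,3],0],
    [[0,0,3],0],
    [[0,0,0],0],
    [[0,0,0],0]
  ]
}}

```text
clock: 20.33
position: [0.6203, 0.0191, 0.0893]
ee_rot: [-0.004, 0.999, -0.053, -0.006]
contact_force: [0.3, -0.1, -2.6]
width: 0.0412
```

```bash
python3 -c "
from h import *
go([.6202,.0192,.076],-6.1)"
```

```text
t 20.33 pos [0.6203 0.0191 0.0893] yaw -6.07 tilt [-0.0129 -0.0075 -0.9999] w 0.0412 F [ 0.3 -0.1 -2.6]
shift now [ 0.  -0.  13.3] turn 0.03 shift after turn [ 0.  -0.  13.3]
```

Request:
{"fn": "carry_out", "kwargs": {
  "series": [
    [[0,0,4],0],
    [[0,0,4],0],
    [[0,0,3.5],0],
    [[0,0,1],0],
    [[0,0,0],0],
    [[0,0,0],0]
  ]
}}

```text
clock: 20.83
position: [0.6203, 0.0192, 0.0757]
ee_rot: [-0.004, 0.999, -0.053, -0.006]
contact_force: [-0.4, 0.2, -0.5]
width: 0.0411
```

```bash
python3 -c "
from h import *
go([.6202,.0192,.076],-6.1)"
```

```text
t 20.83 pos [0.6203 0.0192 0.0757] yaw -6.06 tilt [-0.0126 -0.0074 -0.9999] w 0.0411 F [-0.4  0.2 -0.5]
shift now [-0.1 -0.  -0.3] turn 0.04 shift after turn [-0.1 -0.  -0.3]
```

Request:
{"fn": "carry_out", "kwargs": {
  "series": [
    [[0,0,0.5],0],
    [[0,0,0],0],
    [[0,0,0],0],
    [[0,0,0],0],
    [[0,0,0],0],
    [[0,0,0],0]
  ],
  "fingers": 64
}}

```text
clock: 21.33
position: [0.6221, 0.0191, 0.0772]
ee_rot: [-0.004, 0.999, -0.053, -0.004]
contact_force: [-0.3, -0.1, 0.4]
width: 0.0641
```

Request:
{"fn": "carry_out", "kwargs": {
  "series": [
    [[0,0,-8],0],
    [[0,0,-20],0],
    [[0,0,-30],0],
    [[0,0,-30],0],
    [[0,0,-20],0],
    [[0,0,0],0]
  ]
}}

```text
clock: 21.83
position: [0.6216, 0.0182, 0.1903]
ee_rot: [-0.004, 0.999, -0.053, -0.006]
contact_force: [0.6, 0.2, 0.2]
width: 0.0641
```

```bash
python3 -c "
from h import *
go([.5077,.3249,.18],-6.1)"
```

```text
t 21.83 pos [0.6216 0.0182 0.1903] yaw -6.06 tilt [-0.0124 -0.0075 -0.9999] w 0.0641 F [0.6 0.2 0.2]
shift now [-145.6 -292.8   14.3] turn 0.04 shift after turn [-145.8 -292.7   14.3]
```

Request:
{"fn": "carry_out", "kwargs": {
  "series": [
    [[-9,-18,0],0],
    [[-17,-35,0],0],
    [[-18,-36,0],0],
    [[-18,-36,0],0],
    [[-18,-36,0],0],
    [[-18,-36,0],0],
    [[-17,-34,0],0],
    [[-12,-24,0],0],
    [[-6,-10,0],0],
    [[0,0,0],0]
  ],
  "fingers": 0
}}

```text
clock: 22.67
position: [0.5142, 0.3041, 0.1911]
ee_rot: [-0.003, 0.998, -0.056, -0.004]
contact_force: [0.5, -0.7, -0.2]
width: 0.0
```

Request:
{"fn": "carry_out", "kwargs": {
  "series": [
    [[0,0,0],0],
    [[0,0,0],0]
  ]
}}

```text
clock: 22.83
position: [0.5141, 0.303, 0.1903]
ee_rot: [-0.002, 0.998, -0.056, -0.004]
contact_force: [0.7, 0.1, 0.5]
width: 0.0
```

```bash
python3 -c "
from h import *
go([.5077,.3249,.13],-6.1)
t=grab('top')
h=cv2.cvtColor(t['frame'],cv2.COLOR_BGR2HSV);M0=((h[...,0]>=20)&(h[...,0]<=35)&(h[...,1]>120)&(h[...,2]>110)).astype(np.uint8)
for a,b,z in((275,306,.094),(307,334,.114),(335,362,.074)):
    m=M0.copy();m[:,:a]=0;m[:,b:]=0;m[:145]=0;m[195:]=0
    M=cv2.moments(m,True);c=(M['m10']/M['m00'],M['m01']/M['m00']);print(M['m00'],c,onz(t,*c,z))
s=grab('side');cv2.imwrite('pics/s2.png',cv2.resize(s['frame'][150:350,200:350],None,fx=3,fy=3,interpolation=cv2.INTER_CUBIC))
"
```

```text
t 22.83 pos [0.5141 0.303  0.1903] yaw -6.37 tilt [-0.009  -0.0029 -1.    ] w 0.0 F [0.7 0.1 0.5]
shift now [ -8.2 -20.9  60.5] turn -0.27 shift after turn [ -8.1 -20.9  60.5]
175.0 (291.3828571428571, 159.34857142857143) [0.62629889 0.0942505  0.094     ]
178.0 (318.59550561797755, 161.51123595505618) [0.61845081 0.01872271 0.114     ]
170.0 (345.8705882352941, 167.69411764705882) [ 0.60965319 -0.05623641  0.074     ]
```

View pics/s2.png

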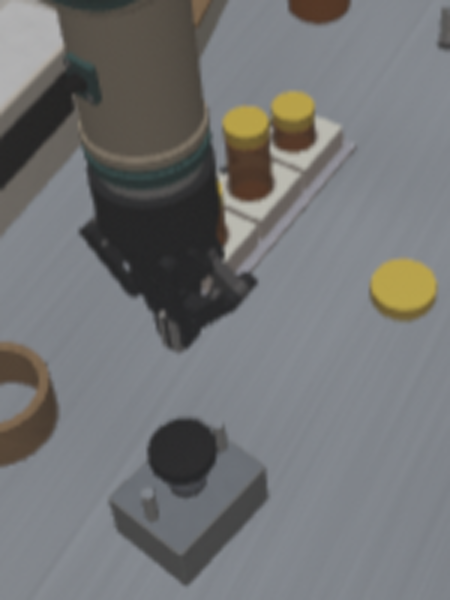

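The side view shows the tall and short jars upright in their pockets, the middle jar mostly hidden behind the gripper, and the pad clear. The top-view lids of all three are within 2 mm of their nest centres. Now the pad.

Request:
{"fn": "carry_out", "kwargs": {
  "series": [
    [[-4,-11,5],-0.2],
    [[-3,-9,20],0],
    [[0,0,25],0],
    [[0,0,10],0],
    [[0,0,0],0],
    [[0,0,0],0]
  ]
}}

```text
clock: 23.43
position: [0.5136, 0.3209, 0.129]
ee_rot: [-0.003, 0.998, -0.059, -0.002]
contact_force: [0.6, 0.2, 0.2]
width: 0.0
```

```bash
python3 -c "
from h import *
go([.5077,.3249,.102],-6.1)"
```

```text
t 23.43 pos [0.5136 0.3209 0.129 ] yaw -6.82 tilt [-0.0052 -0.0049 -1.    ] w 0.0 F [0.6 0.2 0.2]
shift now [-6.2 -3.2 27.1] turn -0.72 shift after turn [-6.1 -3.3 27.1]
```

Request:
{"fn": "carry_out", "kwargs": {
  "series": [
    [[-6,-3.5,4],-0.7],
    [[-1,0,10],0],
    [[0,0,8],0],
    [[0,0,3],0],
    [[0,0,0],0],
    [[0,0,0],0]
  ]
}}

```text
clock: 23.93
position: [0.5083, 0.3261, 0.1047]
ee_rot: [-0.004, 0.999, -0.053, -0.0]
contact_force: [-0.2, 0.5, 0.7]
width: 0.0
```

```bash
python3 -c "
from h import *
go([.5077,.3249,.083],-6.1)"
```

```text
t 23.93 pos [0.5083 0.3261 0.1047] yaw -6.12 tilt [-8.0e-04 -7.8e-03 -1.0e+00] w 0.0 F [-0.2  0.5  0.7]
shift now [-0.5  1.4 21.7] turn -0.02 shift after turn [-0.5  1.4 21.7]
```

Request:
{"fn": "carry_out", "kwargs": {
  "series": [
    [[0,1,3],0],
    [[0,0,3],0],
    [[0,0,3],0],
    [[0,0,3],0],
    [[0,0,0],0],
    [[0,0,0],0]
  ]
}}

```text
clock: 24.43
position: [0.5091, 0.3256, 0.0944]
ee_rot: [-0.005, 0.999, -0.053, 0.001]
contact_force: [-1.7, 0.0, 4.0]
width: -0.0001
```

Request:
{"fn": "carry_out", "kwargs": {
  "series": [
    [[0,0,2],0],
    [[0,0,2],0],
    [[0,0,2],0],
    [[0,0,0],0],
    [[0,0,0],0]
  ]
}}

```text
clock: 24.85
position: [0.5092, 0.3256, 0.0912]
ee_rot: [-0.005, 0.999, -0.053, 0.002]
contact_force: [-1.3, -0.8, 4.9]
width: 0.0001
```

```bash
python3 -c "
from h import *
go([.5077,.3249,.083],-6.1)"
```

```text
t 24.85 pos [0.5092 0.3256 0.0912] yaw -6.12 tilt [ 0.0035 -0.0103 -0.9999] w 0.0001 F [-1.3 -0.8  4.9]
shift now [-1.4  0.9  8.2] turn -0.02 shift after turn [-1.4  0.9  8.2]
```

Request:
{"fn": "carry_out", "kwargs": {
  "series": [
    [[0,0,3],0],
    [[0,0,3],0],
    [[0,0,3],0],
    [[0,0,2],0],
    [[0,0,0],0],
    [[0,0,0],0]
  ]
}}

```text
clock: 25.35
position: [0.5092, 0.3256, 0.0857]
ee_rot: [-0.006, 0.999, -0.053, 0.003]
contact_force: [-1.9, -1.2, 7.4]
width: 0.0001
```

```bash
python3 -c "
from h import *
go([.5077,.3249,.083],-6.1)"
```

```text
t 25.35 pos [0.5092 0.3256 0.0857] yaw -6.1 tilt [ 0.0062 -0.0115 -0.9999] w 0.0001 F [-1.9 -1.2  7.4]
shift now [-1.4  0.9  2.7] turn 0.0 shift after turn [-1.4  0.9  2.7]
```

Request:
{"fn": "carry_out", "kwargs": {
  "series": [
    [[0,0,3],0],
    [[0,0,2.5],0],
    [[0,0,1.5],0]
  ]
}}

```text
clock: 25.6
position: [0.5092, 0.3256, 0.0824]
ee_rot: [-0.006, 0.999, -0.053, 0.004]
contact_force: [-2.7, -1.1, 8.6]
width: -0.0003
```

```bash
python3 -c "
from h import *
go([.5077,.3249,.083],-6.1)
s=grab('side');t=grab('top')
go([.5077,.3249,.083],-6.1)
h=cv2.cvtColor(t['frame'],cv2.COLOR_BGR2HSV);M0=((h[...,0]>=20)&(h[...,0]<=35)&(h[...,1]>120)&(h[...,2]>110)).astype(np.uint8)
for a,b,z in((275,306,.094),(307,334,.114),(335,362,.074)):
    m=M0.copy();m[:,:a]=0;m[:,b:]=0;m[:145]=0;m[195:]=0
    M=cv2.moments(m,True);c=(M['m10']/M['m00'],M['m01']/M['m00']);print(M['m00'],onz(t,*c,z))
cv2.imwrite('pics/s3.png',cv2.resize(s['frame'][240:350,220:310],None,fx=6,fy=5.4,interpolation=cv2.INTER_CUBIC))
for _ in range(4): manip.get_image('side')
go([.5077,.3249,.083],-6.1)
"
```

```text
t 25.6 pos [0.5092 0.3256 0.0824] yaw -6.08 tilt [ 0.008  -0.0122 -0.9999] w -0.0003 F [-2.7 -1.1  8.6]
shift now [-1.4  0.8 -0.6] turn 0.02 shift after turn [-1.4  0.8 -0.6]
t 25.7 pos [0.5092 0.3256 0.0825] yaw -6.08 tilt [ 0.008  -0.0122 -0.9999] w -0.0003 F [-2.7 -0.6 10.6]
shift now [-1.4  0.9 -0.5] turn 0.02 shift after turn [-1.4  0.9 -0.5]
175.0 [0.62629889 0.0942505  0.094     ]
178.0 [0.61845081 0.01872271 0.114     ]
170.0 [ 0.60965319 -0.05623641  0.074     ]
t 25.9 pos [0.5092 0.3256 0.0826] yaw -6.08 tilt [ 0.008  -0.0122 -0.9999] w 0.0002 F [-2.2 -0.8  9.7]
shift now [-1.4  0.8 -0.4] turn 0.02 shift after turn [-1.4  0.8 -0.4]
```

View pics/s3.png

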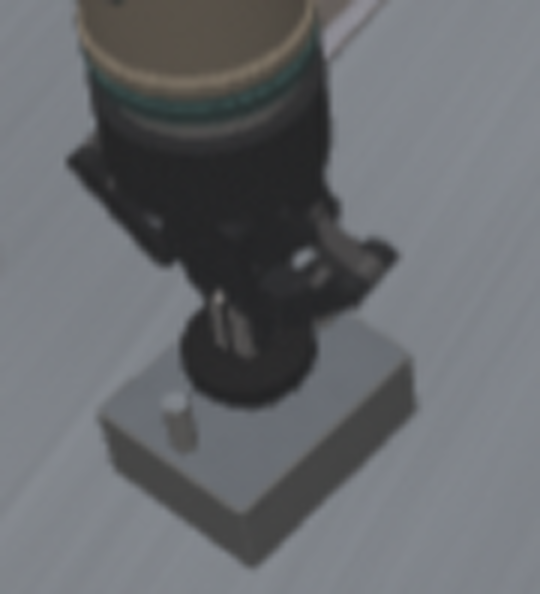

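The fingers press the pad centrally, and its top is level with the near post top (about (175,400) in the crop). The hold is steady at z 82.6 mm and about 9.7 N, against 9 N expected at mid travel. Handing in.

```bash
python3 -c "
from h import *
print(manip.sign_off())"
```

```text
the job is handed in; nothing more can be done
None
```

I loaded the jars in the required order: short into the one-stud nest, middle into the two-stud nest, tall into the three-stud nest. I then pressed the pad to mid travel with the closed fingers and handed the job in at about 26 s with the pad still held there.

- **Jars:** in the last top view, all three lids measured within about 1.5 mm of their nest centres. An earlier side view showed the tall and short jars upright; the middle one was mostly hidden by the gripper.
- **Pad:** the fingertips held steady at a height of 82.6 mm, which is about 15.4 mm of travel, and the force read 8.6–10.6 N against the 9 N expected there.
- **Imperfections:** the tool drifted about 1° off vertical and overshot sideways by up to 14 mm on some moves, which I corrected before each grasp and insertion. No contact showed on insertion.
- **Not checked:** I did not re-measure the spare lid or the other bystander objects at the end. I saw no sign of touching them. The sign-off reported no verdict.

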